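# Shut the stapler drawer and the pen-tray lid

### The job

Close up the little desk organiser, pushing with the fingertips only: push the drawer that has the stapler in it fully shut without slamming it, and push the lid of the tray on top down until it lies fully shut. Leave the drawer with the tape roll open just as it is, lift or pick up nothing, and do not disturb the other things on the desk.

Things in the scene. Friction and masses are not known exactly. Their poses are not given: they have to be found in the camera images.
- organiser: Grey desktop organiser with pale wood drawer fronts, fixed, 150 (x) x 300 (y) x 88 mm high, yaw up to 0.25 rad. Origin: centre of its underside; own +x from the drawer fronts to the back, +y towards the left drawer (left seen from the robot). Drawers side by side, centred at y = +-72.5 mm. Pen tray on its top: x -30 to +75 mm, 210 mm wide, rim at z = 130 mm.
- drawer_left (a joint): Left drawer (+y): m open, 0 shut, grows as it comes out along the organiser's -x; stops at 0 and 0.11; starts at 0.06 to 0.085. About 1.5 N of friction; stays where left. Front panel 12 mm thick, 138 mm wide, z = 9 to 77 mm; shut, its outer face is at the organiser's x = -87 mm.
- drawer_right (a joint): The same for the right drawer (-y side).
- left_handle (a point): Middle of the outermost side (towards the robot) of the left drawer's handle, a level steel bar 10 mm thick and 80 mm long (along the organiser's y), at z = 55 mm, reaching 25 mm out from the drawer front; moves with the drawer. Pushing it along the organiser's +x shuts the drawer.
- right_handle (a point): The same point on the right drawer's handle.
- lid (a joint): Opening angle of the tray's wooden lid, rad: 0 shut and flat, grows as the front edge swings up and back; stops at 0 and 1.5; starts at 0.7 to 1.15. Stiff hinge: the lid stays at any angle and must be pushed all the way (2 to 3 N near the front edge). Board 107 mm from hinge to front edge, 212 mm wide, 8 mm thick, underside through the hinge line.
- lid_hinge (a point): Middle of the lid's hinge line, at the back of the tray: organiser x = +75, y = 0, z = 131 mm; the line runs along the organiser's y.
- lid_tab (a point): Front end of the small steel tab (50 mm wide, 6 mm thick) in the middle of the lid's front edge: 120 mm from the hinge line, level with the lid's top face (8 mm above its underside); moves with the lid.
- stapler: Small black stapler, 30 x 95 x 35 mm, lying across (long side along the organiser's y) in the front of one of the two drawers, which one varies; loose. Origin: centre of its underside, on the drawer floor 18 mm above the desk.
- tape: Roll of clear adhesive tape lying flat in the front of the other drawer: ring 54 mm across, 19 mm high; loose. Origin: centre of its underside.
- mug: Bystander: white mug, 80 mm across, 90 mm high, to the left of the organiser. Origin: centre of its underside.
- cactus: Bystander: cactus in a terracotta pot, 76 mm across, 121 mm high, to the right of the organiser. Origin: centre of its underside.
- tealight: Bystander: tealight, 38 mm across, 15 mm high, on the ledge on top of the organiser in front of the tray, above one of the drawers (z = 88 mm). Origin: centre of its underside.
- tin: Bystander: small round tin, 36 mm across, 26 mm high, on the desk in front of the organiser, between the two drawers. Origin: centre of its underside.
- pencil_cup: Bystander: dark metal cup with three pens, 76 mm across, 145 mm high with the pens, farther left. Origin: centre of its underside.
- mouse: Bystander: black computer mouse, about 102 x 62 x 32 mm, front right. Origin: on its underside, 20 mm from its middle.
- jar: Bystander: glass jar, 64 mm across, 95 mm high, farther right. Origin: centre of its underside.
Not all that is in view belongs to the job. What is shaped like the stapler but blue, brown or red is not meant.

How it is judged:
At the end, for the whole second after the job is handed in: The drawer with the stapler is shut to within 4 mm with the stapler inside it, the lid is shut to within 0.05 rad, the other drawer has moved less than 12 mm with the tape roll still in it (moved less than 40 mm), and no bystander has moved more than 25 mm (((y of stapler in the frame of organiser above 0 m and value of joint drawer_left below 0.004 m and distance of right_handle from where it was at the start of the episode below 0.012 m) or (y of stapler in the frame of organiser below 0 m and value of joint drawer_right below 0.004 m and distance of left_handle from where it was at the start of the episode below 0.012 m)) and value of joint lid below 0.05 rad and height (world z) of each of stapler, tape below 0.045 m and x of stapler in the frame of organiser above -0.08 m and linear speed of stapler below 0.02 m/s and distance of each of mug, cactus, tealight, tin, pencil_cup, mouse, jar from where it was at the start of the episode below 0.025 m and distance of tape from where it was at the start of the episode below 0.04 m); the robot touches nothing.
It fails at once if the drawer with the tape roll was moved by more than 12 mm ((y of stapler in the frame of organiser above 0 m and distance of right_handle from where it was at the start of the episode above 0.012 m) or (y of stapler in the frame of organiser below 0 m and distance of left_handle from where it was at the start of the episode above 0.012 m)).
It fails at once if a drawer was slammed (faster than 0.6 m/s) (velocity of joint any of drawer_left, drawer_right below -0.6 m/s).
It fails at once if the stapler or the tape roll was lifted by more than about 25 mm (height (world z) of any of stapler, tape above 0.045 m).
It fails at once if a bystander was carried, pushed or knocked more than 25 mm, or tipped over (distance of any of mug, cactus, tealight, tin, pencil_cup, mouse, jar from where it was at the start of the episode above 0.025 m or angle between any of mug, cactus, tealight, tin, pencil_cup, mouse, jar's own z axis and vertical above 0.5 rad).
It also fails if it takes over 42 s, if anything falls off the work surface, if the arm or the gripper's body presses on something with over 40 N, if the wrist force passes 120 N, or if a joint passes its speed limit or range.

### The arm

A 6-joint arm with a two-finger parallel gripper is mounted at the origin on the work surface. World frame = base frame: x ahead of the robot, y to its left, z up, the work surface at z = 0. Lengths are in m, angles in rad, forces in N, time in s.
With the tool pointing down it reaches from about 0.35 to 0.775 m from the base axis. Payload 7.3 kg.
Tool frame: the origin (TCP) lies on the front face of the gripper's body, between the roots of the fingers; the fingertips stand ahead of it and the grasp point (between the pads) lies 47 mm ahead of it (finger_overhang is the z of the fingertips in the tool frame, in m); z points along the fingers, y is the line along which they close (so a half turn about z gives the same grasp; the last joint's range is limited). The gripper opens to 92 mm and grips with 3 to 60 N. Pads are 19 mm wide; open, the fingers measure 130 mm over their backs; the gripper's body (75 mm by 190 mm) begins 47 mm behind the grasp point.
Start: joints at [1.082, 0.342, 1.524, -0, 1.275, -0.146], TCP at [0.176, 0.494, 0.292] pointing down, gripper open.
Joint ranges: [-2.53, 2.53], [-0.77, 2.02], [0.04, 2.7], [-1, 4.14], [0.28, 2.66], [-3.11, 3.11]. Speed limits (rad/s): [2.57, 2.57, 3.14, 3.14, 3.14, 3.14].

### API

Orientations are given as [roll, pitch, yaw] about the fixed x, y, z axes, in that order (R = Rz(yaw) Ry(pitch) Rx(roll)).
In Python, from cell import * gives the robot as it stands. The module is installed in compiled form; this text tells all that it offers.
- The arm moves only by the tool arm_command, never from a script. Its argument "series" is a list of rows, each an object of numbers: "x", "y", "z": the shift along the tool's x, y, z in mm; "rx", "ry", "rz": the turn, a rotation vector about the tool's x, y, z in degrees. A call has 1 to 20 rows; each row is the pose to reach, as a shift and turn from the pose commanded when the call began, along the tool's axes at that moment; what a row does not reach only later rows make up. A row lasts 1/10 s, in which the tool goes at most 50 mm and 8.59 degrees, less where a joint would pass 70% of its speed; a pose out of reach is approached as far as the arm can. A call with a gripper value outside its range is refused whole. "hand" is the finger opening in mm, from 0 to 91.8, set as the call begins (left out, the last holds). The fingers move at their own pace and stop on an object; "squeeze" is the grip in N (left out, the last holds). Time passes only in rows, so rows that repeat a pose let the fingers close. It gives the time, the measured TCP pose, the force, the opening and the grip force at its end, in the units of the state.
- observe(): the state, without advancing time (a new reading comes with each control period).
- read_camera(name): name is "side" or "top"; returns a dict with "pixels" (400x640x3 uint8, blue, green, red), "K" (3x3 intrinsics, pixels), "rvec" (rotation vector, rad) and "tvec" (3), from world to camera coordinates, as OpenCV has them. Camera axes: x right, y down, z forward; pixel columns grow to the right and rows downward; lengths in m; the calibration is good to about 2 mm. A picture is of the moment at which its call begins. There is no depth.
- hand_in(): hands the job in; it is judged then, once.
Trained networks look in a picture, given as the dict that the camera call returned (one of the last four; its "shot" number tells which), for a name from the list of things; names that differ only in an ending like _2 or _b are one class to them, and where a whole thing is asked for, a point or a joint stands for the part that bears it (a point fixed in the world has none). Each returns a list of dicts, best first, with "confidence" (0 to 1); they miss things now and then, are a little off and sometimes report something else, mostly with a low value. They report only what shows in the picture. A call takes as long as a camera call. They do not tell look-alikes from the thing itself.
- boxes_of(picture, query): "point" ([x, y, z] in m, in world coordinates, good to about 4 mm: the middle of the surface that is visible of it).
- trace(picture, query): "pixels" (400x640 bool, what is visible of it).
- mark_of(picture, query): "point" ([x, y, z] in m, in world coordinates, good to about 4 mm: a listed point, or the origin of a listed thing).
The state is a dict: "time": time; "qpos": joint angles; "qvel": joint speeds; "joint_efforts": joint torques, N m; "tool_pos": TCP position; "tool_rot": TCP orientation; "contact_force": force on the tool from outside, world axes, zero at the start; "torque": the same for the moment, N m; "opening": finger opening in m; "grip_force": force on a finger pad.
Only numpy, scipy, OpenCV 4.12 (cv2) and the standard library are available. Lean on these libraries where they do the work, as an engineer would, in place of code of your own. Each camera call takes 0.05 s, during which the arm holds its last target. There are 200 camera calls.

## Working session

There is one attempt and no reset: what is moved stays moved. The work goes in short steps, Python scripts to look and compute and a tool call to move; the robot and the scene stay as the last step left them, time stands still between calls to the robot, and variables do not carry over. Pictures are saved under pics/ and viewed, at most 10 in all, crops included, and the job is handed in when it is done.

Besides the shell and the picture viewer there is one more tool, called after "Call:" as name(argument=value, ...), one argument or row to a line, values as JSON. arm_command: Moves the arm, as the interface text tells. Its arguments: {"type":"object","properties":{"series":{"type":"array"},"hand":{"type":"number"},"squeeze":{"type":"number"}},"required":["series"]}

```bash
mkdir -p pics; cat > h.py <<'E'
from cell import *
import numpy as np, cv2
from scipy.spatial.transform import Rotation as R
def marks(names, cams=("top","side")):
    out={}
    for c in cams:
        p=read_camera(c); cv2.imwrite(f"pics/{c}_{p['shot']}.png",p['pixels'])
        for n in names:
            for r in mark_of(p,n)[:2]:
                print(c,n,np.round(r['point'],3),round(r['confidence'],2))
    return out
E
python3 - <<'E'
from h import *
s=observe(); print({k:np.round(v,3) for k,v in s.items()})
try: print(finger_overhang)
except Exception as e: print(e)
marks("organiser left_handle right_handle lid_hinge lid_tab stapler tape mug cactus tealight tin pencil_cup mouse jar".split())
E
ls pics
```

```text
{'time': np.float64(0.0), 'qpos': array([ 1.082,  0.343,  1.525,  0.   ,  1.275, -0.146]), 'qvel': array([ 0.   , -0.   , -0.001,  0.001,  0.001, -0.001]), 'joint_efforts': array([-1.0000e-03, -4.3124e+01, -2.4423e+01,  7.2000e-02,  5.6000e-02,
       -0.0000e+00]), 'tool_pos': array([0.176, 0.494, 0.292]), 'tool_rot': array([-3.14 , -0.   ,  2.799]), 'contact_force': array([ 0.015, -0.426, -0.23 ]), 'torque': array([-0.007, -0.016, -0.029]), 'grip_force': np.float64(0.0), 'opening': np.float64(0.092)}
0.0655
top organiser [ 0.657 -0.102  0.004] 0.7
top left_handle [ 0.464 -0.017  0.052] 0.75
top right_handle [ 0.465 -0.166  0.051] 0.91
top right_handle [ 0.444 -0.086 -0.006] 0.64
top lid_hinge [ 0.728 -0.109  0.129] 0.83
top lid_tab [ 0.666 -0.103  0.227] 0.76
top stapler [0.366 0.005 0.002] 0.74
top stapler [ 0.549 -0.162  0.02 ] 0.65
top tape [ 0.56  -0.025  0.014] 0.49
top mug [0.647 0.122 0.003] 0.73
top cactus [ 0.667 -0.329 -0.006] 0.89
top tealight [ 0.598 -0.118  0.086] 0.62
top tin [ 0.579 -0.473  0.001] 0.63
top tin [ 0.447 -0.088 -0.003] 0.5
top pencil_cup [ 0.496  0.489 
[... 300 characters left out ...]
.38
side right_handle [ 0.466 -0.16   0.055] 0.86
side lid_hinge [ 0.732 -0.111  0.136] 0.6
side lid_tab [ 0.666 -0.106  0.233] 0.72
side lid_tab [0.646 0.121 0.   ] 0.36
side stapler [ 0.397 -0.271 -0.001] 0.91
side stapler [ 0.545 -0.168  0.013] 0.84
side tape [ 0.558 -0.024  0.015] 0.45
side tape [0.648 0.125 0.001] 0.37
side mug [ 0.648  0.121 -0.001] 0.76
side cactus [ 0.672 -0.331 -0.   ] 0.62
side tealight [ 0.468 -0.022  0.05 ] 0.59
side tealight [ 0.665 -0.109  0.236] 0.48
side tin [ 0.444 -0.09   0.001] 0.68
side tin [ 0.548 -0.164  0.014] 0.2
side pencil_cup [0.495 0.489 0.004] 0.8
side pencil_cup [0.651 0.121 0.   ] 0.52
side mouse [ 0.344 -0.391  0.003] 0.57
side_2.png
top_1.png
```

View pics/top_1.png

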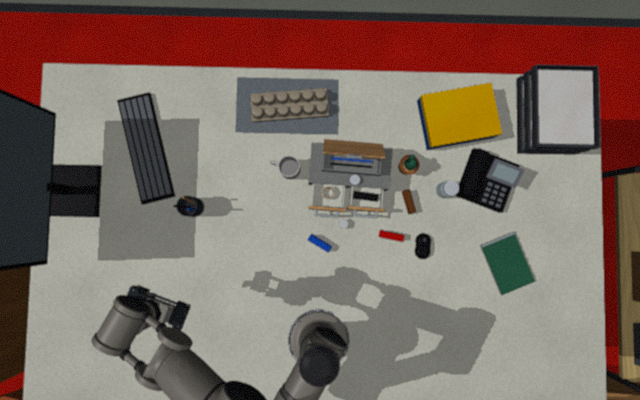

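View pics/side_2.png

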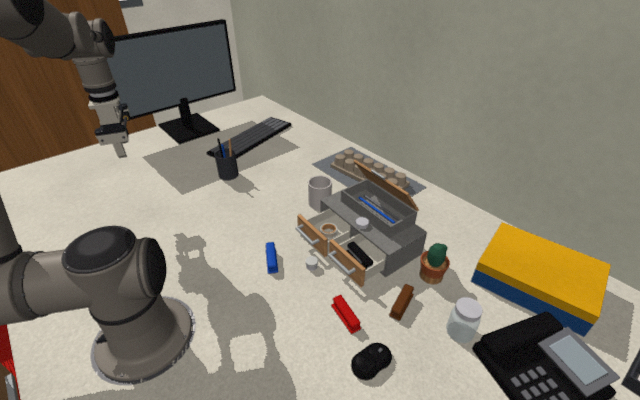

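Top view: the drawer box is at about (350,200). The right drawer holds a black stapler (366,196) and the left drawer a tape ring (331,192). The tealight is at (355,180), the tin at (346,224), and the lid is up at (353,148). 

Could be taken for the stapler, in top pixels: blue (320,242), red (391,235), brown (409,202) and black in the right drawer (366,196). I choose the black one and will check it in a close crop.

```bash
cat >> h.py <<'E'
from scipy.optimize import least_squares
names="organiser left_handle right_handle lid_hinge lid_tab".split()
def model(p):
    x,y,a,l,r,t=p; c,s=np.cos(a),np.sin(a)
    L=[[0,0,0],[-.112-l,.0725,.055],[-.112-r,-.0725,.055],[.075,0,.131],
       [.075-.12*np.cos(t)-.008*np.sin(t)*-1,0,.131+.12*np.sin(t)+.008*np.cos(t)]]
    L=np.array(L); return np.c_[x+c*L[:,0]-s*L[:,1],y+s*L[:,0]+c*L[:,1],L[:,2]]
def fit(n=3,x0=(.656,-.104,-.08,.08,.08,.9)):
    obs=[]
    for c in ("top","side"):
        for _ in range(n):
            p=read_camera(c)
            for i,nm in enumerate(names):
                for m in mark_of(p,nm)[:1]: obs.append((i,*m['point']))
    obs=np.array(obs); I=obs[:,0].astype(int)
    f=lambda q:((model(q)[I]-obs[:,1:])/.004).ravel()
    r=least_squares(f,x0,loss='soft_l1')
    print('x y yaw l r lid',np.round(r.x,4)); print(np.round(model(r.x),4)); return r.x
E
python3 - <<'E'
from h import *
a=cv2.imread('pics/top_1.png')[130:230,270:430]; b=cv2.imread('pics/side_2.png')[180:290,280:440]
cv2.imwrite('pics/crop.png',np.vstack([cv2.resize(a,None,fx=3.2,fy=2.9,interpolation=2) if 0 else cv2.resize(a,(480,300),interpolation=2),cv2.resize(b,(480,300),interpolation=2)]))
fit()
E
```

```text
x y yaw l r lid [ 0.656  -0.1037 -0.0733  0.0848  0.074   0.9329]
[[ 0.656  -0.1037  0.    ]
 [ 0.465  -0.017   0.055 ]
 [ 0.4652 -0.1624  0.055 ]
 [ 0.7308 -0.1092  0.131 ]
 [ 0.666  -0.1045  0.2322]]
```

View pics/crop.png

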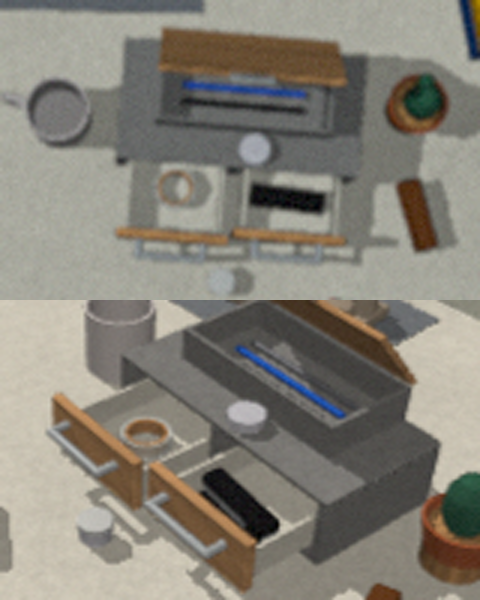

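The crop settles it: the black stapler lies in the right drawer, with the tape in the left one and the tealight on the ledge above the inner edge of the right drawer. The organiser's yaw is -0.073, the right drawer is 74 mm open and the lid is at 0.93 rad. I'm moving to a point in front of the right handle with the fingers closed.

Call:
arm_command(
  hand=0,
  series=[
    {"x": -291, "y": -208, "z": 10, "rz": -8},
    {"x": -291, "y": -208, "z": 10, "rz": -8},
    {"x": -291, "y": -208, "z": 10, "rz": -8},
    {"x": -291, "y": -208, "z": 10, "rz": -8},
    {"x": -291, "y": -208, "z": 10, "rz": -8},
    {"x": -291, "y": -208, "z": 10, "rz": -8},
    {"x": -291, "y": -208, "z": 10, "rz": -8},
    {"x": -291, "y": -208, "z": 10, "rz": -8},
    {"x": -449, "y": -533, "z": 42, "rz": -15.4},
    {"x": -449, "y": -533, "z": 42, "rz": -15.4},
    {"x": -449, "y": -533, "z": 42, "rz": -15.4},
    {"x": -449, "y": -533, "z": 42, "rz": -15.4},
    {"x": -449, "y": -533, "z": 42, "rz": -15.4},
    {"x": -449, "y": -533, "z": 42, "rz": -15.4},
    {"x": -449, "y": -533, "z": 42, "rz": -15.4},
    {"x": -449, "y": -533, "z": 42, "rz": -15.4},
    {"x": -449, "y": -533, "z": 42, "rz": -15.4},
    {"x": -449, "y": -533, "z": 42, "rz": -15.4},
  ],
)

```text
invalid input
```

Call:
arm_command(
  hand=0,
  squeeze=10,
  series=[
    {"x": -45, "y": -32, "z": 2, "rx": 0, "ry": 0, "rz": -1},
  ],
)

```text
time: 3.4
tool_pos: [0.2036, 0.456, 0.2904]
tool_rot: [3.139, -0.001, 2.822]
contact_force: [1.2, -0.4, -0.1]
opening: 0.0874
grip_force: 0.0
```

Call:
arm_command(
  hand=0,
  squeeze=10,
  series=[
    {"x": -243, "y": -181, "z": 8, "rx": 0, "ry": 0, "rz": -7},
    {"x": -243, "y": -181, "z": 8, "rx": 0, "ry": 0, "rz": -7},
    {"x": -243, "y": -181, "z": 8, "rx": 0, "ry": 0, "rz": -7},
    {"x": -243, "y": -181, "z": 8, "rx": 0, "ry": 0, "rz": -7},
    {"x": -243, "y": -181, "z": 8, "rx": 0, "ry": 0, "rz": -7},
    {"x": -243, "y": -181, "z": 8, "rx": 0, "ry": 0, "rz": -7},
    {"x": -243, "y": -181, "z": 8, "rx": 0, "ry": 0, "rz": -7},
    {"x": -395, "y": -508, "z": 40, "rx": 0, "ry": 0, "rz": -14.4},
    {"x": -395, "y": -508, "z": 40, "rx": 0, "ry": 0, "rz": -14.4},
    {"x": -395, "y": -508, "z": 40, "rx": 0, "ry": 0, "rz": -14.4},
    {"x": -395, "y": -508, "z": 40, "rx": 0, "ry": 0, "rz": -14.4},
    {"x": -395, "y": -508, "z": 40, "rx": 0, "ry": 0, "rz": -14.4},
    {"x": -395, "y": -508, "z": 40, "rx": 0, "ry": 0, "rz": -14.4},
    {"x": -395, "y": -508, "z": 40, "rx": 0, "ry": 0, "rz": -14.4},
    {"x": -395, "y": -508, "z": 40, "rx": 0, "ry": 0, "rz": -14.4},
    {"x": -395, "y": -508, "z": 40, "rx": 0, "ry": 0, "rz": -14.4},
  ],
)

```text
time: 5.0
tool_pos: [0.4172, -0.1558, 0.25]
tool_rot: [3.142, -0.0, 3.064]
contact_force: [0.3, 1.1, -0.4]
opening: 0.0006
grip_force: 0.0
```

Call:
arm_command(
  series=[
    {"x": 0, "y": 0, "z": 46, "rx": 0, "ry": 0, "rz": 0},
    {"x": 0, "y": 0, "z": 92, "rx": 0, "ry": 0, "rz": 0},
    {"x": 0, "y": 0, "z": 138, "rx": 0, "ry": 0, "rz": 0},
    {"x": 0, "y": 0, "z": 138, "rx": 0, "ry": 0, "rz": 0},
    {"x": -10, "y": 0, "z": 138, "rx": 0, "ry": 0, "rz": 0},
    {"x": -20, "y": 0, "z": 138, "rx": 0, "ry": 0, "rz": 0},
    {"x": -30, "y": 0, "z": 138, "rx": 0, "ry": 0, "rz": 0},
    {"x": -40, "y": 0, "z": 138, "rx": 0, "ry": 0, "rz": 0},
    {"x": -50, "y": 0, "z": 138, "rx": 0, "ry": 0, "rz": 0},
    {"x": -60, "y": 0, "z": 138, "rx": 0, "ry": 0, "rz": 0},
    {"x": -70, "y": 0, "z": 138, "rx": 0, "ry": 0, "rz": 0},
    {"x": -80, "y": 0, "z": 138, "rx": 0, "ry": 0, "rz": 0},
    {"x": -80, "y": 0, "z": 138, "rx": 0, "ry": 0, "rz": 0},
  ],
)

```text
time: 6.3
tool_pos: [0.4984, -0.1603, 0.1124]
tool_rot: [-3.141, 0.002, 3.068]
contact_force: [-0.2, 1.2, -0.2]
opening: 0.0007
grip_force: 0.0
```

```bash
python3 - <<'E'
from h import *
p=read_camera("side"); print(p['shot'],[ (np.round(m['point'],3),m['confidence']) for m in mark_of(p,"right_handle")[:1]+mark_of(p,"left_handle")[:1]])
cv2.imwrite('pics/s2.png',cv2.resize(p['pixels'][150:320,240:480],(720,510),interpolation=2))
E
```

```text
9 [(array([ 0.345, -0.393,  0.003]), 0.71), (array([ 0.466, -0.024,  0.051]), 0.71)]
```

View pics/s2.png

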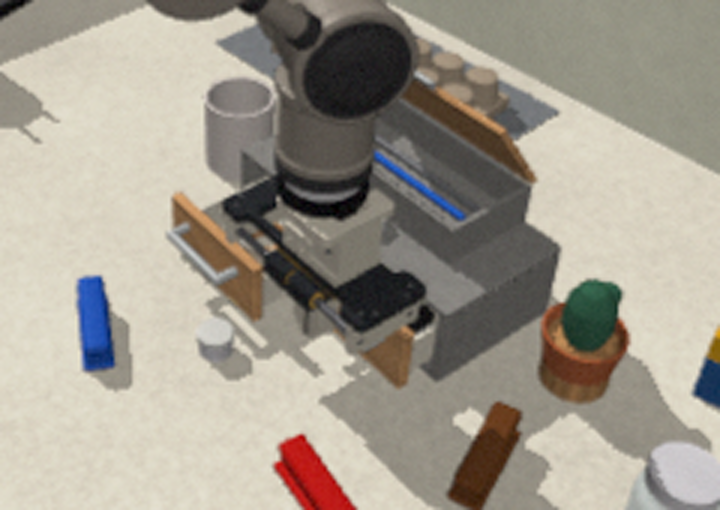

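The right drawer (front at ~(385,345) in this crop) is sliding in with the closed fingers on its handle. The left drawer and the tin are untouched. I'll push the rest slowly.

Call:
arm_command(
  series=[
    {"x": -8, "y": 0, "z": 0, "rx": 0, "ry": 0, "rz": 0},
    {"x": -15, "y": 0, "z": 0, "rx": 0, "ry": 0, "rz": 0},
    {"x": -20, "y": 0, "z": 0, "rx": 0, "ry": 0, "rz": 0},
    {"x": -24, "y": 0, "z": 0, "rx": 0, "ry": 0, "rz": 0},
    {"x": -27, "y": 0, "z": 0, "rx": 0, "ry": 0, "rz": 0},
    {"x": -30, "y": 0, "z": 0, "rx": 0, "ry": 0, "rz": 0},
    {"x": -30, "y": 0, "z": 0, "rx": 0, "ry": 0, "rz": 0},
  ],
)

```text
time: 7.15
tool_pos: [0.5272, -0.1624, 0.1125]
tool_rot: [-3.141, 0.001, 3.068]
contact_force: [0.2, 0.4, 0.2]
opening: 0.0006
grip_force: 0.1
```

Call:
arm_command(
  series=[
    {"x": -2, "y": 0, "z": 0, "rx": 0, "ry": 0, "rz": 0},
    {"x": -3, "y": 0, "z": 0, "rx": 0, "ry": 0, "rz": 0},
    {"x": -4, "y": 0, "z": 0, "rx": 0, "ry": 0, "rz": 0},
  ],
)

```text
time: 7.45
tool_pos: [0.5293, -0.1625, 0.1124]
tool_rot: [3.141, -0.004, 3.068]
contact_force: [-9.9, -0.1, 6.1]
opening: 0.0006
grip_force: 5.0
```

The reaction of about 10 N at TCP x = 0.529 matches the expected end stop. I'm backing off and rising.

Call:
arm_command(
  series=[
    {"x": 10, "y": 0, "z": 0, "rx": 0, "ry": 0, "rz": 0},
    {"x": 40, "y": 0, "z": 0, "rx": 0, "ry": 0, "rz": 0},
    {"x": 60, "y": 0, "z": -10, "rx": 0, "ry": 0, "rz": 0},
    {"x": 60, "y": 0, "z": -55, "rx": 0, "ry": 0, "rz": 0},
    {"x": 60, "y": 0, "z": -100, "rx": 0, "ry": 0, "rz": 0},
    {"x": 60, "y": 0, "z": -145, "rx": 0, "ry": 0, "rz": 0},
    {"x": 60, "y": 0, "z": -190, "rx": 0, "ry": 0, "rz": 0},
    {"x": 60, "y": 0, "z": -230, "rx": 0, "ry": 0, "rz": 0},
    {"x": 60, "y": 0, "z": -230, "rx": 0, "ry": 0, "rz": 0},
  ],
)

```text
time: 8.35
tool_pos: [0.4724, -0.1589, 0.3484]
tool_rot: [-3.137, 0.012, 3.068]
contact_force: [-0.5, -0.5, 0.4]
opening: 0.0004
grip_force: 0.0
```

```bash
python3 - <<'E'
from h import *
p=read_camera("side"); print(p['shot'],[ (n,np.round(m['point'],3),round(m['confidence'],2)) for n in ("right_handle","left_handle","lid_tab") for m in mark_of(p,n)[:1]])
cv2.imwrite('pics/s3.png',cv2.resize(p['pixels'][150:320,240:480],(720,510),interpolation=2))
s=observe(); print(s['time'],s['tool_pos'],s['tool_rot'],s['contact_force'])
E
```

```text
10 [('right_handle', array([ 0.536, -0.165,  0.052]), 0.92), ('left_handle', array([ 0.465, -0.022,  0.052]), 0.75), ('lid_tab', array([ 0.665, -0.108,  0.232]), 0.78)]
8.55 [ 0.47029483 -0.15789414  0.3410557 ] [ 3.14065777e+00 -1.64408289e-03  3.06744869e+00] [-0.04952546  0.23054937 -0.40982958]
```

View pics/s3.png

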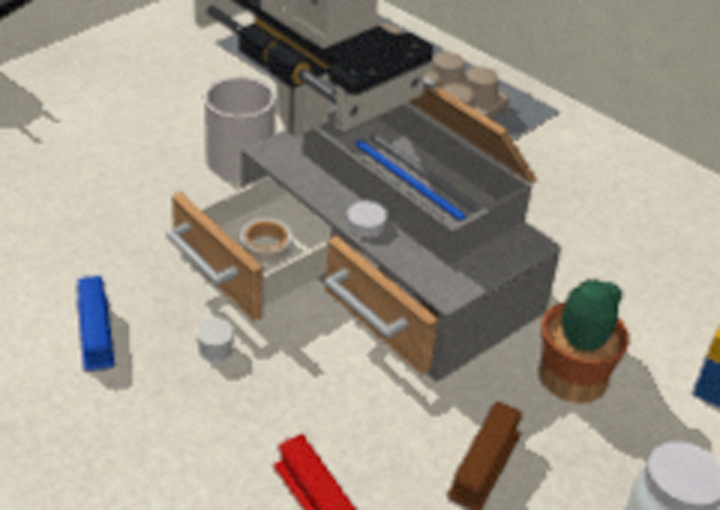

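The right drawer front is now flush with the body, with its handle at ~(365,300) in the crop. The left drawer, tape (265,237), tealight (367,217) and tin (216,338) are unchanged. Next I go over the lid, high enough to clear its edge, and behind it.

Call:
arm_command(
  series=[
    {"x": -45, "y": 15, "z": 0, "rx": 0, "ry": 0, "rz": 0},
    {"x": -90, "y": 30, "z": 0, "rx": 0, "ry": 0, "rz": 0},
    {"x": -135, "y": 45, "z": 0, "rx": 0, "ry": 0, "rz": 0},
    {"x": -180, "y": 60, "z": 0, "rx": 0, "ry": 0, "rz": 0},
    {"x": -220, "y": 67, "z": 0, "rx": 0, "ry": 0, "rz": 0},
    {"x": -220, "y": 67, "z": 0, "rx": 0, "ry": 0, "rz": 0},
    {"x": -220, "y": 67, "z": 25, "rx": 0, "ry": 0, "rz": 0},
    {"x": -220, "y": 67, "z": 45, "rx": 0, "ry": 0, "rz": 0},
    {"x": -220, "y": 67, "z": 55, "rx": 0, "ry": 0, "rz": 0},
    {"x": -220, "y": 67, "z": 55, "rx": 0, "ry": 0, "rz": 0},
  ],
)

```text
time: 9.55
tool_pos: [0.6941, -0.1076, 0.2848]
tool_rot: [3.141, -0.005, 3.067]
contact_force: [0.6, -0.4, 0.6]
opening: 0.0008
grip_force: 0.0
```

Call:
arm_command(
  series=[
    {"x": 0, "y": 0, "z": 6, "rx": 0, "ry": 0, "rz": 0},
    {"x": 1, "y": 0, "z": 11, "rx": 0, "ry": 0, "rz": 0},
    {"x": 7, "y": 0, "z": 16, "rx": 0, "ry": 0, "rz": 0},
    {"x": 14, "y": 0, "z": 21, "rx": 0, "ry": 0, "rz": 0},
    {"x": 19, "y": 0, "z": 26, "rx": 0, "ry": 0, "rz": 0},
    {"x": 23, "y": 0, "z": 31, "rx": 0, "ry": 0, "rz": 0},
    {"x": 27, "y": 0, "z": 37, "rx": 0, "ry": 0, "rz": 0},
    {"x": 31, "y": 0, "z": 42, "rx": 0, "ry": 0, "rz": 0},
    {"x": 34, "y": 0, "z": 48, "rx": 0, "ry": 0, "rz": 0},
    {"x": 37, "y": 0, "z": 54, "rx": 0, "ry": 0, "rz": 0},
    {"x": 39, "y": 0, "z": 60, "rx": 0, "ry": 0, "rz": 0},
    {"x": 41, "y": 0, "z": 67, "rx": 0, "ry": 0, "rz": 0},
    {"x": 42, "y": 0, "z": 73, "rx": 0, "ry": 0, "rz": 0},
    {"x": 43, "y": 0, "z": 77, "rx": 0, "ry": 0, "rz": 0},
    {"x": 43, "y": 0, "z": 80, "rx": 0, "ry": 0, "rz": 0},
    {"x": 43, "y": 0, "z": 81, "rx": 0, "ry": 0, "rz": 0},
  ],
)

```text
time: 11.15
tool_pos: [0.6522, -0.1043, 0.2059]
tool_rot: [3.141, -0.001, 3.068]
contact_force: [-0.9, 0.4, 1.6]
opening: 0.0001
grip_force: 0.6
```

Call:
arm_command(
  series=[
    {"x": 0, "y": 0, "z": 1, "rx": 0, "ry": 0, "rz": 0},
    {"x": 0, "y": 0, "z": 2, "rx": 0, "ry": 0, "rz": 0},
    {"x": 0, "y": 0, "z": 3, "rx": 0, "ry": 0, "rz": 0},
    {"x": 0, "y": 0, "z": 3, "rx": 0, "ry": 0, "rz": 0},
  ],
)

```text
time: 11.55
tool_pos: [0.6524, -0.1043, 0.2047]
tool_rot: [-3.141, 0.001, 3.068]
contact_force: [-3.4, 0.2, 7.1]
opening: 0.0008
grip_force: 3.5
```

The lid is on its stop: tip at z = 0.139 with about 7 N of reaction. I'm lifting off and checking.

Call:
arm_command(
  series=[
    {"x": 0, "y": 0, "z": -10, "rx": 0, "ry": 0, "rz": 0},
    {"x": 0, "y": 0, "z": -50, "rx": 0, "ry": 0, "rz": 0},
    {"x": 0, "y": 0, "z": -95, "rx": 0, "ry": 0, "rz": 0},
    {"x": 40, "y": 0, "z": -120, "rx": 0, "ry": 0, "rz": 0},
    {"x": 85, "y": 0, "z": -120, "rx": 0, "ry": 0, "rz": 0},
    {"x": 130, "y": 0, "z": -120, "rx": 0, "ry": 0, "rz": 0},
    {"x": 175, "y": 0, "z": -120, "rx": 0, "ry": 0, "rz": 0},
    {"x": 220, "y": 0, "z": -120, "rx": 0, "ry": 0, "rz": 0},
    {"x": 220, "y": 0, "z": -120, "rx": 0, "ry": 0, "rz": 0},
    {"x": 220, "y": 0, "z": -120, "rx": 0, "ry": 0, "rz": 0},
  ],
)

```text
time: 12.55
tool_pos: [0.4329, -0.0882, 0.3246]
tool_rot: [-3.141, 0.003, 3.067]
contact_force: [0.6, -0.7, 0.2]
opening: 0.0005
grip_force: 0.0
```

```bash
python3 - <<'E'
from h import *
p=read_camera("side"); print([ (n,np.round(m['point'],3),round(m['confidence'],2)) for n in ("right_handle","left_handle","lid_tab","tealight","tin","tape") for m in mark_of(p,n)[:1]])
cv2.imwrite('pics/s4.png',cv2.resize(p['pixels'][150:320,240:480],(720,510),interpolation=2))
E
```

```text
[('right_handle', array([ 0.538, -0.166,  0.054]), 0.75), ('left_handle', array([ 0.467, -0.018,  0.053]), 0.87), ('lid_tab', array([ 0.612, -0.1  ,  0.141]), 0.63), ('tealight', array([ 0.602, -0.114,  0.092]), 0.46), ('tin', array([ 0.443, -0.092,  0.003]), 0.45), ('tape', array([ 0.558, -0.026,  0.016]), 0.55)]
```

View pics/s4.png

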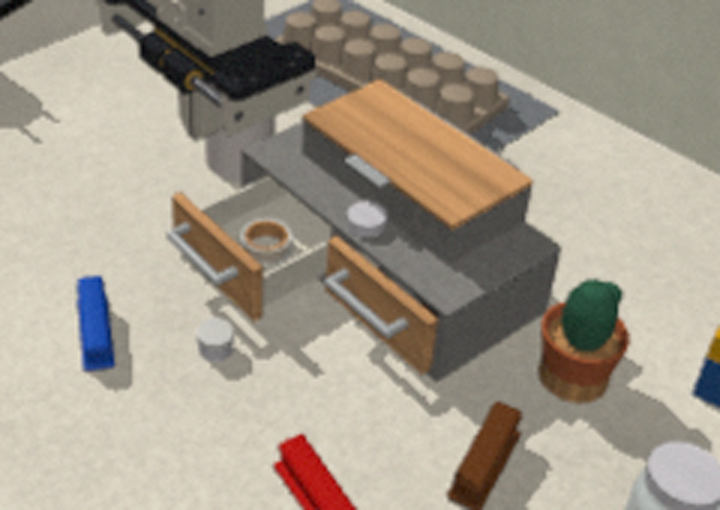

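The lid lies flat on the tray (415,155), the right drawer is flush, and the tape drawer and the other things are unchanged. I'm handing in.

```bash
python3 -c "
from cell import *
print(hand_in())"
```

```text
the job is handed in; nothing more can be done
None
```

I pushed the stapler drawer (the right one) and the tray lid shut, each until it met its stop, and handed the job in at about 13 s of the 42 s. In the last picture the tape drawer and the things around the organiser look unmoved, but the hand-in gave no verdict.

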